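# Feed a fresh dressing stone and set the lap caddy in order

## Robot

A 6-joint arm with a two-finger parallel gripper is mounted at the origin on a cart in front of the work surface, level with it; the furniture and walls round the work are solid. World frame = base frame: x ahead of the robot, y to its left, z up, the work surface at z = 0. Lengths are in m, angles in rad, forces in N, time in s.
With the tool pointing down it reaches from about 0.35 to 0.775 m from the base axis. Payload 5.5 kg.
Tool frame: the origin (TCP) lies on the centre line of the jaws, within the pads' length; the fingertips stand 11 mm ahead of it and the grasp point (between the pads) lies 8 mm behind it (env.tip_reach is the distance from the TCP to the fingertips, in m); z points along the fingers, x is the direction in which the jaws open and shut, and the axes are right-handed (so a half turn about z gives the same grasp; the last joint's range is limited). The gripper opens to 85 mm and grips with 20 to 120 N. Pads are 22 mm wide; open, the fingers measure 114 mm over their backs; the gripper's body (76 mm by 85 mm) begins 54 mm behind the grasp point. The pads swing forward as they close: fully open they stand 13 mm farther back than shut.
Start: joints at [-1.323, 0.313, 0.046, 1.304, 0, 1.431], TCP at [0.217, -0.532, 0.242] pointing down, gripper open.
Joint ranges: [-2.76, 2.76], [-0.86, 1.69], [-1.03, 1.26], [-2.2, 2.34], [-1.47, 1.5], [-3.14, 3.14]. Speed limits (rad/s): [2.57, 2.57, 3.14, 3.14, 3.14, 3.14].

## Interface

Orientations are given as a unit quaternion [w, x, y, z].
In Python, from workcell import env gives the robot as it stands.
- The arm moves only by the tool carry_out, never from a script. Its argument "moves" is one flat list of numbers, 7 for each row, row after row: the gripper command: -1 is shut, 1 is fully open, values between are in proportion, then the shift along the tool's x, y, z in m, then the turn, a rotation vector about the tool's x, y, z in degrees. A call has exactly 5 rows; each row shifts and turns the pose as measured when the row begins, along the tool's axes as they then stand; what a row does not reach is not made up. A row lasts 1/8 s, in which the tool goes at most 62.5 mm and 10.7 degrees, less where a joint would pass 70% of its speed; a pose out of reach is approached as far as the arm can. A call is refused whole if a number of a shift passes 0.0625 or a number of a turn 10.7, either way. A call with a gripper value outside its range is refused whole. The fingers move at their own pace and stop on an object; "squeeze" is the grip in N (left out, the last holds). Time passes only in rows, so rows that do not move let the fingers close, or fill a call up. It gives the time, the measured TCP pose, the force and the opening at its end, in the units of the state.
- env.get_state(): the state, without advancing time (a new reading comes with each control period).
- env.read_camera(name): name is "side" or "top"; returns the picture (400x640x3 uint8, red, green, blue); there is no depth.
- env.calibration(name): a dict with "camera_matrix" (3x3 intrinsics, pixels), "rvec" (rotation vector, rad) and "tvec" (3), from world to camera coordinates, as OpenCV has them. Camera axes: x right, y down, z forward; pixel columns grow to the right and rows downward; lengths in m; the calibration is good to about 2 mm. A picture is of the moment at which its call begins. calibration takes no time and is no camera call.
- env.hand_in(): hands the job in, once; it reports no verdict.
The state is a dict: "clock": time; "joint_pos": joint angles; "qvel": joint speeds; "tau": joint torques, N m; "tcp_pos": TCP position; "orientation": TCP orientation; "wrist_force": force on the tool from outside, world axes, zero at the start; "ft_torque": the same for the moment, N m; "finger_gap": finger opening in m.
Only numpy, scipy, OpenCV 4.12 (cv2) and the standard library are available. Lean on these libraries where they do the work, as an engineer would, in place of code of your own. Each camera call takes 0.05 s, during which the arm holds its last target. There are 200 camera calls.

## Task

Get the caddy ready for dressing the lap. The white bottle has slumped into the stone bed: stand it upright again in its lane between the two jars. With the magazine's hand slide push the bottom stone out from under the stack, pull the slide fully home so that the rest drops, and lay that stone flat in the caddy's bed; leave everything else standing where it is.

Things in the scene. Friction and masses are not known exactly. Their poses are not given: they have to be found in the camera images.
- stone_0: Bottom stone of the stack at the start: a plain grey dressing stone, a block 80 mm (own x) by 40 mm (own y) by 16 mm (own z), 0.09 to 0.18 kg; origin at the centre of its underside.
- stone_1: Second stone from the bottom; same block, origin at the centre of its underside. The stones lie flat, one on the other.
- stone_2: Third stone from the bottom, as the others.
- stone_3: Top stone, as the others.
- feed_floor (a point): Fixed stone magazine: open-topped aluminium shaft (outside 91 mm in x, 53 mm in y, up to 90 mm above the table, about 2 mm play round the stones) on a wooden base 20 mm high. Point: shaft centre on the feed floor, 20 mm above the table, under the bottom stone. z up, +y the feed direction, x the stones' length. The base is 102 mm wide in x and runs from y = -161 to +119 mm.
- ledge (a point): Middle of the flat ledge before the magazine's mouth (the mouth is 19.5 mm high, on the shaft's +y side): where the centre of the underside of a fully pushed-out stone comes to lie, 87 mm in +y from the shaft's centre, 20 mm above the table; axes as the magazine. The ledge ends 32 mm farther on.
- slide (a joint): Hand slide, m: 0 = home (fully back), 0.092 = fully in, at its stop. Its 9 mm thick blade moves along the magazine's +y on the feed floor, pushes the bottom stone out of the mouth and holds up the rest until fully back; only then does the next stone drop. Stays where left; 1.5 N friction plus 3 to 8 N from the smooth stones.
- slide_knob (a point): Middle of the grip of the slide's upright black round knob: 20 mm in diameter, from 42 to 78 mm above the table; moves with the slide, 141 mm behind (-y of) the shaft's centre when home.
- bed (a point): Bed of the fixed plywood caddy (base 144 mm in x, 230 mm in y, 8 mm high): centre of the bed's floor, 46 mm (x) by 86 mm (y), 8 mm above the table, inside a rim 6 mm high and 5 mm wide. z up; y along the bed's long side; +x points to the lane, which is 70 mm away.
- lane (a point): Bottle lane of the caddy, 70 mm behind (+x of) the bed: centre of its floor, 8 mm above the table, axes as the bed. 36 mm wide (x) between two steel rods, 6 mm thick, axes 56 mm above the table at x = -21 and +21 mm; it runs along y between wooden cheeks at y = -104 and +104 mm, 70 mm high above the table.
- bottle: White bottle, blank label, grey nozzle cap: body 30 mm in diameter to 91 mm, cap 21 mm to 127 mm, nozzle to 138 mm; 0.05 to 0.1 kg. Origin: centre of its foot, z towards the cap. At the start it leans about 54 degrees: foot in the stone bed at the front rim, side on the lane's front rod, cap pointing over the lane between the jars.
- jar_left: Small round capped jar standing in the lane on the +y side of the bottle's gap, 30 mm in diameter, 42 mm high; origin at the centre of its foot. The two jars' centres are 76 to 82 mm apart.
- jar_right: Small round capped jar standing in the lane on the -y side of the gap, as the other one.
- petri: Bystander: shallow clear dish, 45 mm in diameter, 10 mm high, on the caddy at the -y end of the bed; origin at the centre of its foot.
- grit_jar: Bystander: small red-capped jar, 30 mm in diameter, 42 mm high, on the caddy at the +y end of the bed; origin at the centre of its foot.
- magnifier: Bystander: folding loupe, 42 x 62 x 17 mm, on the table; origin at the centre of its underside.
- gear: Bystander: brass-coloured index gear, 50 mm in diameter, 16 mm high, on the table; origin at the centre of its underside.

How it is judged:
On the way, in this order (a step that is already met when the one before it is completed fails the run):
1. the slide has pushed the bottom stone right out of the magazine's mouth (value of joint slide above 0.055 m and y of stone_0 in the frame of feed_floor above 0.05 m), for 0.1 s.
2. the slide is home again and the rest of the stack has dropped by one stone (value of joint slide below 0.006 m and x of stone_1 in the frame of feed_floor between -0.006 and 0.006 m and y of stone_1 in the frame of feed_floor between -0.006 and 0.006 m and z of stone_1 in the frame of feed_floor between -0.003 and 0.003 m and angle between each of stone_1, stone_2, stone_3's own z axis and vertical below 0.06 rad and x of stone_2 in the frame of feed_floor between -0.006 and 0.006 m and y of stone_2 in the frame of feed_floor between -0.006 and 0.006 m and z of stone_2 in the frame of feed_floor between 0.013 and 0.019 m and x of stone_3 in the frame of feed_floor between -0.006 and 0.006 m and y of stone_3 in the frame of feed_floor between -0.006 and 0.006 m and z of stone_3 in the frame of feed_floor between 0.029 and 0.035 m), for 0.2 s.
At the end, for the whole second after the job is handed in: The first stone lies flat in the caddy's bed, along it (7 mm, 7 degrees); slide home (6 mm), the other stones flat in the shaft, the lowest on the feed floor (3 mm); bottle and both jars upright (6 degrees) on the lane floor between the rods, the bottle between the jars (60 mm of each); at rest (all of step 2 and x of stone_0 in the frame of bed between -0.007 and 0.007 m and y of stone_0 in the frame of bed between -0.007 and 0.007 m and z of stone_0 in the frame of bed between -0.003 and 0.003 m and angle between stone_0's own z axis and vertical below 0.06 rad and linear speed of each of stone_0, bottle, jar_left, jar_right below 0.02 m/s and angle between the x axis of stone_0 and the y axis of bed, either way round below 0.12 rad and x of bottle in the frame of lane between -0.01 and 0.01 m and y of bottle in the frame of lane between -0.1 and 0.1 m and z of each of bottle, jar_left, jar_right in the frame of lane below 0.006 m and angle between each of bottle, jar_left, jar_right's own z axis and vertical below 0.1 rad and x of jar_left in the frame of lane between -0.01 and 0.01 m and y of jar_left in the frame of lane between -0.1 and 0.1 m and x of jar_right in the frame of lane between -0.01 and 0.01 m and y of jar_right in the frame of lane between -0.1 and 0.1 m and horizontal distance between bottle and jar_left below 0.06 m and horizontal distance between bottle and jar_right below 0.06 m); the robot touches nothing.
It fails at once if the clear dish or the red-capped jar on the caddy is shoved about (30 mm) or tipped over (distance of any of petri, grit_jar from where it was at the start of the episode above 0.03 m or angle between any of petri, grit_jar's own z axis and vertical above 0.6 rad).
It fails at once if a jar in the lane is shoved about (30 mm) or tipped over (distance of any of jar_left, jar_right from where it was at the start of the episode above 0.03 m or angle between any of jar_left, jar_right's own z axis and vertical above 0.6 rad).
It fails at once if the loupe or the gear on the table is shoved about (30 mm) or tipped over (distance of any of magnifier, gear from where it was at the start of the episode above 0.03 m or angle between any of magnifier, gear's own z axis and vertical above 0.6 rad).
It also fails if it takes over 64 s, if anything falls off the work surface, if the arm or the gripper's body presses on something with over 40 N, if the wrist force passes 120 N, or if a joint passes its speed limit or range.

## Working session

There is one attempt and no reset: what is moved stays moved. The work goes in short steps, Python scripts to look and compute and a tool call to move; the robot and the scene stay as the last step left them, time stands still between calls to the robot, and variables do not carry over. Pictures are saved under pics/ and viewed, about 8 in all and at most 12, crops included, and the job is handed in when it is done.

Besides the shell and the picture viewer there is one more tool, called after "Request:" as a command line: name --argument value ..., lists and objects as JSON in quotes. carry_out: Moves the arm, as the interface text tells. Its arguments: {"type":"object","properties":{"moves":{"type":"array"},"squeeze":{"type":"number"}},"required":["moves"]}

```bash
ls; mkdir -p pics; python3 - <<'E'
from workcell import env
import cv2
for n in ("side","top"):
    im=env.read_camera(n); cv2.imwrite(f"pics/{n}0.png",im[:,:,::-1])
    c=env.calibration(n); R=cv2.Rodrigues(c["rvec"])[0]; print(n,c["camera_matrix"].tolist(),(-R.T@c["tvec"].ravel()).round(3),R.round(2).tolist())
s=env.get_state();print(s, env.tip_reach)
E
```

```text
pics
side [[375.69579792990584, 0.0, 322.7855600993155], [0.0, 375.69579792990584, 206.9678984172962], [0.0, 0.0, 1.0]] [0.14  0.813 0.451] [[-0.91, -0.4, -0.02], [-0.15, 0.38, -0.91], [0.38, -0.83, -0.41]]
top [[369.02965582223396, 0.0, 324.1129452112196], [0.0, 369.02965582223396, 195.25820439548858], [0.0, 0.0, 1.0]] [ 0.331 -0.01   1.001] [[-0.0, -1.0, -0.03], [-0.99, 0.01, -0.17], [0.17, 0.03, -0.98]]
{'clock': 0.1, 'joint_pos': array([-1.32259516e+00,  3.13935770e-01,  4.50829622e-02,  1.30358928e+00,
        3.67790646e-05,  1.43114903e+00]), 'qvel': array([-0.00076918, -0.00185612,  0.00287046, -0.00066994,  0.00173089,
        0.00058378]), 'tau': array([ 1.49399359e-03, -4.81725168e+01,  2.99244958e+01,  1.26886839e-02,
       -2.42394763e-04, -6.87911594e-06]), 'tcp_pos': array([ 0.21733136, -0.53187517,  0.24148813]), 'orientation': array([-5.63129416e-04,  8.30119449e-01, -5.57584992e-01, -6.00293455e-04]), 'wrist_force': array([-0.05140256,  0.34814574,  0.51162082]), 'ft_torque': array([ 0.06150748, -0.03620927, -0.0064745 ]), 'finger_gap': 0.08539866303359912} 0.011
```

View pics/top0.png

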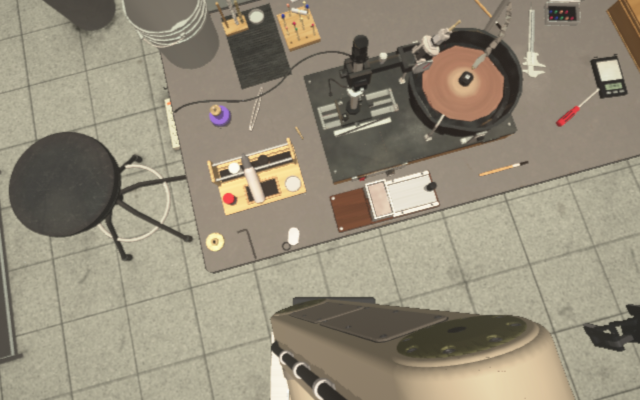

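View pics/side0.png

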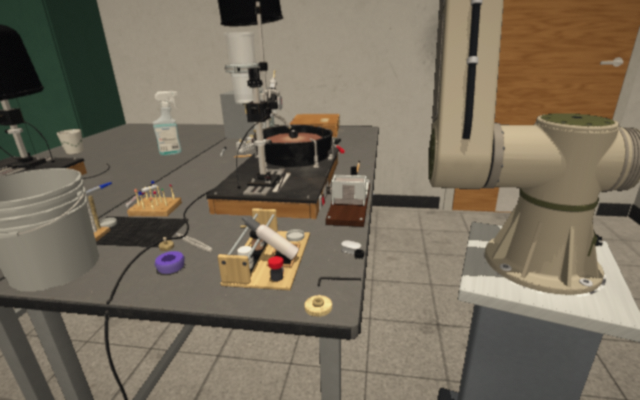

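```bash
python3 - <<'E'
import cv2
a=cv2.imread("pics/top0.png")[130:255,195:325]
b=cv2.imread("pics/top0.png")[160:240,325:445]
cv2.imwrite("pics/c1.png",cv2.resize(a,None,fx=6,fy=4.8,interpolation=cv2.INTER_CUBIC)[:600])
cv2.imwrite("pics/c2.png",cv2.resize(b,None,fx=6,fy=6,interpolation=cv2.INTER_CUBIC))
E
```

```text
(no output)
```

View pics/c1.png

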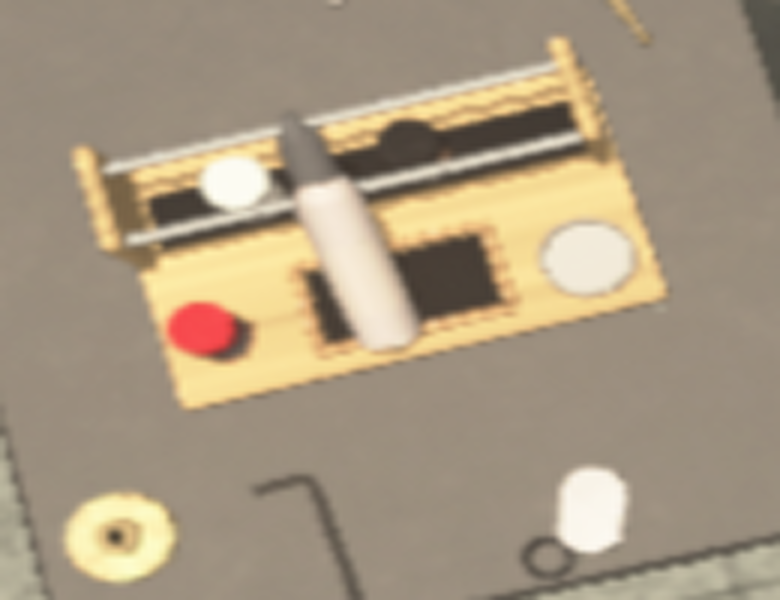

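View pics/c2.png

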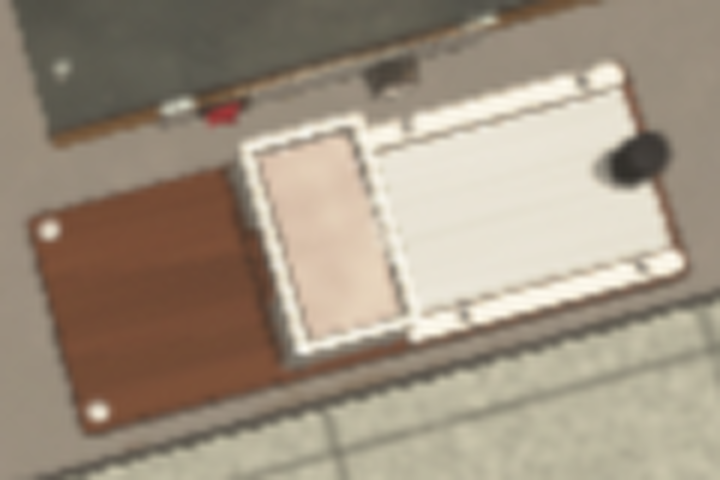

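```bash
cat > h.py <<'E'
import numpy as np, cv2
from workcell import env
def ray(n,p):
    c=env.calibration(n);R=cv2.Rodrigues(c["rvec"])[0];o=-R.T@c["tvec"].ravel()
    K=c["camera_matrix"];return o,R.T@np.linalg.solve(K,[p[0],p[1],1.])
def pl(n,p,z):
    o,d=ray(n,p);return o+d*(z-o[2])/d[2]
def proj(n,P):
    c=env.calibration(n);return cv2.projectPoints(np.array(P,float).reshape(-1,1,3),c["rvec"],c["tvec"],c["camera_matrix"],None)[0].reshape(-1,2)
E
python3 - <<'E'
from h import *
c1=lambda x,y,z:pl("top",(195+(x+.5)/6-.5,130+(y+.5)/4.8-.5),z)
c2=lambda x,y,z:pl("top",(325+(x+.5)/6-.5,160+(y+.5)/6-.5),z)
np.set_printoptions(precision=4,suppress=True)
S=[c2(*p,.09) for p in[(240,145),(360,115),(412,320),(297,357)]]
print("shaft",np.mean(S,0),[np.linalg.norm(S[i]-S[i-3]) for i in range(4)])
f=lambda a,b:np.degrees(np.arctan2(*(b-a)[[1,0]]))
print("ang x(feed) from shaft",f(S[3],S[0]),f(S[2],S[1]),f(S[1],S[0])-90,f(S[2],S[3])-90)
L=[c2(32,215,.02),c2(90,432,.02)];print("ledge end mid",np.mean(L,0),np.linalg.norm(L[0]-L[1]),f(L[1],L[0]))
print("knob",c2(645,157,.078))
B=[c1(*p,.014) for p in[(297,270),(490,230),(515,305),(322,355)]]
print("bed",np.mean(B,0),[np.linalg.norm(B[i]-B[i-3]) for i in range(4)],f(B[3],B[0]),f(B[2],B[1]),f(B[1],B[0])-90,f(B[2],B[3])-90)
C=[c1(185,408,.008),c1(665,297,.008)];print("front edge",C,np.linalg.norm(C[0]-C[1]),f(C[1],C[0])-90)
for nm,a,b in[("front",(125,240),(580,138)),("rear",(105,168),(560,68))]:
    r=[c1(*a,.056),c1(*b,.056)];print(nm,r,f(r[1],r[0])-90)
for nm,p in dict(jl=(235,183,.05),jr=(408,140,.05),petri=(588,257,.018),red=(202,328,.05),gear=(120,537,.016),mag=(590,510,.01),ring=(548,557,.01),tip_at120=(292,115,.09)).items(): print(nm,c1(*p))
E
```

```text
shaft [ 0.4797 -0.1218  0.09  ] [np.float64(0.05190706986899695), np.float64(0.08855257376285668), np.float64(0.049928525949575135), np.float64(0.09174035765813346)]
ang x(feed) from shaft 13.50689594483059 12.149396418064974 13.777878287003645 17.47847646830786
ledge end mid [ 0.4518 -0.011   0.02  ] 0.10063289657688086 14.400058525844925
knob [ 0.5132 -0.2577  0.078 ]
bed [0.5181 0.1865 0.014 ] [np.float64(0.09102804664170677), np.float64(0.04540104294827388), np.float64(0.09174214789474228), np.float64(0.05093031750624213)] 14.872683152372861 15.627262746403252 14.343374726661793 17.804441548191406
front edge [array([0.4518, 0.2869, 0.008 ]), array([0.5141, 0.0687, 0.008 ])] 0.2269713850414979 15.921149851514087
front [array([0.5392, 0.3032, 0.056 ]), array([0.5949, 0.103 , 0.056 ])] 15.553695681774158
rear [array([0.5801, 0.3141, 0.056 ]), array([0.6352, 0.1124, 0.056 ])] 15.295554533200587
jl [0.5724 0.2573 0.05  ]
jr [0.5963 0.1806 0.05  ]
petri [0.5356 0.1031 0.018 ]
red [0.4908 0.2688 0.05  ]
gear [0.3787 0.3107 0.016 ]
mag [0.393  0.1015 0.01  ]
ring [0.3671 0.1199 0.01  ]
tip_at120 [0.5995 0.2229 0.09  ]
```

```bash
cat >> h.py <<'E'
from scipy.spatial.transform import Rotation as Ro
def tool(az,tilt=0):
    """jaw axis azimuth, tilt about tool x (deg)"""
    a=np.radians(az);x=np.array([np.cos(a),np.sin(a),0]);z=np.array([0,0,-1.])
    return Ro.from_matrix(np.c_[x,np.cross(z,x),z])*Ro.from_rotvec([tilt,0,0],degrees=True)
def plan(p,R,n,g,start=None):
    """print n rows from the present (or start) pose to p,R; returns the end pose"""
    if start is None:
        s=env.get_state();q=s["orientation"];start=(s["tcp_pos"],Ro.from_quat(np.r_[q[1:],q[0]]))
    P,O=np.array(start[0]),start[1]
    for i in range(n):
        w=(O.inv()*R).as_rotvec(degrees=True)/(n-i); d=O.inv().apply(np.array(p)-P)/(n-i)
        w=w.round(1);d=d.round(3)
        print(*([g]+d.tolist()+w.tolist()),sep=", ",end=",\n")
        P=P+O.apply(d);O=O*Ro.from_rotvec(w,degrees=True)
    print("-> ",P.round(4));return P,O
def st():
    s=env.get_state();q=s["orientation"];O=Ro.from_quat(np.r_[q[1:],q[0]])
    x,y,z=O.as_matrix().T
    print("t",round(s["clock"],2),"p",s["tcp_pos"].round(4),"jawaz",round(float(np.degrees(np.arctan2(x[1],x[0]))),1),"z",z.round(3),"F",s["wrist_force"].round(1),"gap",round(s["finger_gap"],4),"j",s["joint_pos"].round(2))
mag=np.array([.4797,-.1218]);u=np.array([-.242,.970]);v=np.array([.970,.242])
E
python3 - <<'E'
from h import *
e=plan([.5135,-.258,.15],tool(14),10,0)
E
```

```text
0, -0.014, -0.038, 0.009, -0.0, 0.0, -8.2,
0, -0.009, -0.039, 0.009, -0.0, 0.0, -8.2,
0, -0.003, -0.04, 0.009, -0.0, 0.0, -8.2,
0, 0.003, -0.04, 0.009, -0.0, 0.0, -8.2,
0, 0.009, -0.039, 0.009, -0.0, 0.0, -8.2,
0, 0.014, -0.038, 0.009, -0.0, 0.0, -8.2,
0, 0.019, -0.036, 0.009, -0.0, 0.0, -8.1,
0, 0.024, -0.032, 0.01, -0.0, 0.0, -8.2,
0, 0.029, -0.029, 0.009, -0.0, 0.0, -8.1,
0, 0.033, -0.024, 0.01, -0.1, 0.0, -8.2,
->  [ 0.514  -0.2578  0.1498]
```

Request:
carry_out --moves '[0,-0.014,-0.038,0.009,0,0,-8.2,0,-0.009,-0.039,0.009,0,0,-8.2,0,-0.003,-0.04,0.009,0,0,-8.2,0,0.003,-0.04,0.009,0,0,-8.2,0,0.009,-0.039,0.009,0,0,-8.2]' --squeeze 60

```text
clock: 0.72
tcp_pos: [0.3654, -0.3926, 0.1933]
orientation: [-0.001, 0.975, -0.224, -0.001]
wrist_force: [-0.7, -1.2, 0.5]
finger_gap: 0.0424
```

Request:
carry_out --moves '[0,0.014,-0.038,0.009,0,0,-8.2,0,0.019,-0.036,0.009,0,0,-8.2,0,0.024,-0.032,0.01,0,0,-8.2,0,0.029,-0.029,0.009,0,0,-8.2,0,0.033,-0.024,0.01,0,0,-8.2]'

```text
clock: 1.35
tcp_pos: [0.5138, -0.2445, 0.1431]
orientation: [-0.003, 0.99, 0.144, -0.002]
wrist_force: [0.6, -0.2, 0.0]
finger_gap: 0.0423
```

```bash
python3 - <<'E'
from h import *
st()
e=plan([.5135,-.258,.15],tool(14),2,0)
e=plan([.5135,-.258,.058],tool(14),3,0,e)
E
```

```text
t 1.35 p [ 0.5138 -0.2445  0.1431] jawaz 16.5 z [-0.004  0.006 -1.   ] F [ 0.6 -0.2  0. ] gap 0.0423 j [-0.59  0.35 -0.14  1.08  0.    0.7 ]
0, -0.002, 0.006, -0.003, -0.2, 0.1, 1.3,
0, -0.002, 0.007, -0.004, -0.2, 0.0, 1.2,
->  [ 0.5136 -0.2581  0.15  ]
0, 0.0, -0.0, 0.031, 0.0, 0.0, 0.0,
0, 0.0, -0.0, 0.031, 0.0, 0.0, 0.0,
0, 0.0, -0.0, 0.03, 0.0, 0.0, 0.0,
->  [ 0.5135 -0.2582  0.058 ]
```

Request:
carry_out --moves '[0,-0.002,0.006,-0.003,0,0,1.2,0,-0.002,0.007,-0.003,0,0,1.2,0,0,0,0.03,0,0,0,0,0,0,0.03,0,0,0,0,0,0,0.02,0,0,0]'

```text
clock: 1.98
tcp_pos: [0.5137, -0.2613, 0.069]
orientation: [-0.001, 0.993, 0.119, -0.001]
wrist_force: [-1.0, -0.5, 0.5]
finger_gap: 0.0429
```

```bash
python3 - <<'E'
from h import *
st()
e=plan([.5135,-.258,.060],tool(14),2,0)
E
```

```text
t 1.98 p [ 0.5137 -0.2613  0.069 ] jawaz 13.7 z [-0.002  0.003 -1.   ] F [-1.  -0.5  0.5] gap 0.0429 j [-0.61  0.43 -0.23  0.92  0.    0.72]
0, 0.0, -0.002, 0.005, -0.1, 0.0, -0.2,
0, 0.001, -0.001, 0.004, -0.1, 0.1, -0.1,
->  [ 0.5139 -0.2581  0.06  ]
```

Request:
carry_out --moves '[0,0,-0.002,0.005,0,0,0,0,0,-0.001,0.004,0,0,0,-1,0,0,0,0,0,0,-1,0,0,0,0,0,0,-1,0,0,0,0,0,0]'

```text
clock: 2.6
tcp_pos: [0.5167, -0.2594, 0.061]
orientation: [-0.003, 0.993, 0.117, 0.005]
wrist_force: [-2.2, -1.4, -5.8]
finger_gap: 0.0182
```

```bash
python3 - <<'E'
from h import *
st()
p=env.get_state()["tcp_pos"].copy(); p[:2]+=.093*u
e=plan(p,tool(14),10,-1)
E
```

```text
t 2.6 p [ 0.5167 -0.2594  0.061 ] jawaz 13.5 z [ 0.009  0.007 -1.   ] F [-2.2 -1.4 -5.8] gap 0.0182 j [-0.61  0.43 -0.25  0.89  0.01  0.73]
-1, -0.0, -0.009, 0.0, -0.0, -0.1, -0.1,
-1, -0.0, -0.009, 0.0, -0.0, -0.1, -0.0,
-1, -0.0, -0.009, 0.0, -0.0, -0.0, -0.1,
-1, -0.0, -0.009, 0.0, -0.0, -0.1, -0.0,
-1, -0.0, -0.009, 0.0, -0.0, -0.0, -0.1,
-1, -0.0, -0.01, 0.0, -0.1, -0.1, -0.0,
-1, -0.0, -0.009, 0.0, -0.0, -0.0, -0.1,
-1, -0.0, -0.01, 0.0, -0.1, -0.1, -0.0,
-1, -0.0, -0.009, 0.0, -0.0, -0.0, -0.1,
-1, -0.0, -0.01, 0.0, -0.1, -0.1, -0.0,
->  [ 0.4947 -0.169   0.0613]
```

Request:
carry_out --moves '[-1,0,-0.009,0,0,0,0,-1,0,-0.009,0,0,0,0,-1,0,-0.009,0,0,0,0,-1,0,-0.009,0,0,0,0,-1,0,-0.009,0,0,0,0]'

```text
clock: 3.22
tcp_pos: [0.5056, -0.2166, 0.061]
orientation: [0.0, 0.993, 0.116, 0.004]
wrist_force: [2.6, -4.2, -7.6]
finger_gap: 0.0185
```

```bash
python3 - <<'E'
from h import *
st()
p0=np.array([.5167,-.2594,.061]);p=env.get_state()["tcp_pos"]; print((p-p0)[:2]@u,(p-p0)[:2]@v)
E
```

```text
t 3.23 p [ 0.5056 -0.2166  0.061 ] jawaz 13.3 z [ 0.009  0.    -1.   ] F [ 2.6 -4.2 -7.6] gap 0.0185 j [-0.55  0.38 -0.32  0.86  0.    0.79]
0.04423790296895902 -0.0003816397348717193
```

Request:
carry_out --moves '[-1,0,-0.01,0,0,0,0,-1,0,-0.01,0,0,0,0,-1,0,-0.01,0,0,0,0,-1,0,-0.01,0,0,0,0,-1,0,-0.006,0,0,0,0]'

```text
clock: 3.85
tcp_pos: [0.4937, -0.1701, 0.0611]
orientation: [0.003, 0.993, 0.116, 0.004]
wrist_force: [3.0, -18.9, -16.7]
finger_gap: 0.0182
```

```bash
python3 - <<'E'
from h import *
st()
p0=np.array([.5167,-.2594,.061]);p=env.get_state()["tcp_pos"]; print((p-p0)[:2]@u,(p-p0)[:2]@v)
im=env.read_camera("top")[160:240,325:445,::-1]
cv2.imwrite("pics/m1.png",cv2.resize(im,None,fx=6,fy=6,interpolation=cv2.INTER_CUBIC))
E
```

```text
t 3.85 p [ 0.4937 -0.1701  0.0611] jawaz 13.3 z [ 0.008 -0.005 -1.   ] F [  3.  -18.9 -16.7] gap 0.0182 j [-0.49  0.33 -0.4   0.83 -0.    0.85]
0.09217337495809515 -0.000694352267060268
```

View pics/m1.png

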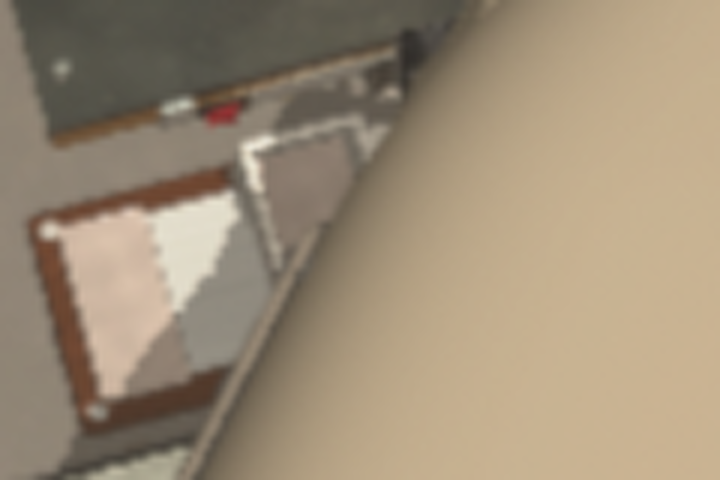

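Request:
carry_out --moves '[-1,0,0.01,0,0,0,0,-1,0,0.01,0,0,0,0,-1,0,0.01,0,0,0,0,-1,0,0.01,0,0,0,0,-1,0,0.01,0,0,0,0]'

```text
clock: 4.53
tcp_pos: [0.5055, -0.2164, 0.0609]
orientation: [-0.002, 0.993, 0.117, 0.004]
wrist_force: [1.6, 3.6, -4.5]
finger_gap: 0.0181
```

Request:
carry_out --moves '[-1,0,0.01,0,0,0,0,-1,0,0.01,0,0,0,0,-1,0,0.01,0,0,0,0,-1,0,0.01,0,0,0,0,-1,0,0.006,0,0,0,0]'

```text
clock: 5.15
tcp_pos: [0.5166, -0.2597, 0.0607]
orientation: [-0.007, 0.993, 0.118, 0.005]
wrist_force: [-1.4, 30.4, 12.4]
finger_gap: 0.018
```

```bash
python3 - <<'E'
from h import *
st()
p0=np.array([.5167,-.2594,.061]);p=env.get_state()["tcp_pos"]; print((p-p0)[:2]@u,(p-p0)[:2]@v)
E
```

```text
t 5.15 p [ 0.5166 -0.2597  0.0607] jawaz 13.6 z [ 0.008  0.016 -1.   ] F [-1.4 30.4 12.4] gap 0.018 j [-0.61  0.44 -0.24  0.9   0.02  0.72]
-0.0003063562886830285 -0.00019009016819842317
```

Request:
carry_out --moves '[-1,0,0,0,0,0,0,0,0,0,0,0,0,0,0,0,0,0,0,0,0,0,0,0,-0.04,0,0,0,0,0,0,-0.05,0,0,0]'

```text
clock: 5.78
tcp_pos: [0.5143, -0.2638, 0.1509]
orientation: [-0.007, 0.993, 0.117, 0.002]
wrist_force: [0.7, 0.3, 0.1]
finger_gap: 0.0426
```

```bash
cat >> h.py <<'E'
cy=np.array([-.267,.964,0]);cx=np.array([.964,.267,0]);bed=np.array([.519,.1875,.008]);lane=bed+.07*cx
def c1(x,y,z): return pl("top",(195+(x+.5)/6-.5,130+(y+.5)/4.8-.5),z)
def cad(P,o): d=np.array(P)-o; return np.array([d@cx,d@cy,d[2]])
E
python3 - <<'E'
from h import *
st()
for nm,q in dict(tip=(291,115,.10),junc=(324,187,.0735),low=(385,318,.035),lowend=(390,340,.03)).items():
    P=c1(*q);print(nm,P.round(4),"bedframe",cad(P,bed).round(4))
im=cv2.imread("pics/side0.png")[200:300,210:330]
cv2.imwrite("pics/s1.png",cv2.resize(im,None,fx=6,fy=6,interpolation=cv2.INTER_CUBIC))
E
```

```text
t 5.78 p [ 0.5143 -0.2638  0.1509] jawaz 13.4 z [ 0.003  0.014 -1.   ] F [0.7 0.3 0.1] gap 0.0426 j [-0.62  0.36 -0.11  1.1   0.01  0.72]
tip [0.5966 0.2208 0.1   ] bedframe [0.0837 0.0114 0.092 ]
junc [0.5638 0.2118 0.0735] bedframe [0.0497 0.0115 0.0655]
low [0.4983 0.1913 0.035 ] bedframe [-0.0189  0.0092  0.027 ]
lowend [0.4867 0.1898 0.03  ] bedframe [-0.0305  0.0108  0.022 ]
```

View pics/s1.png

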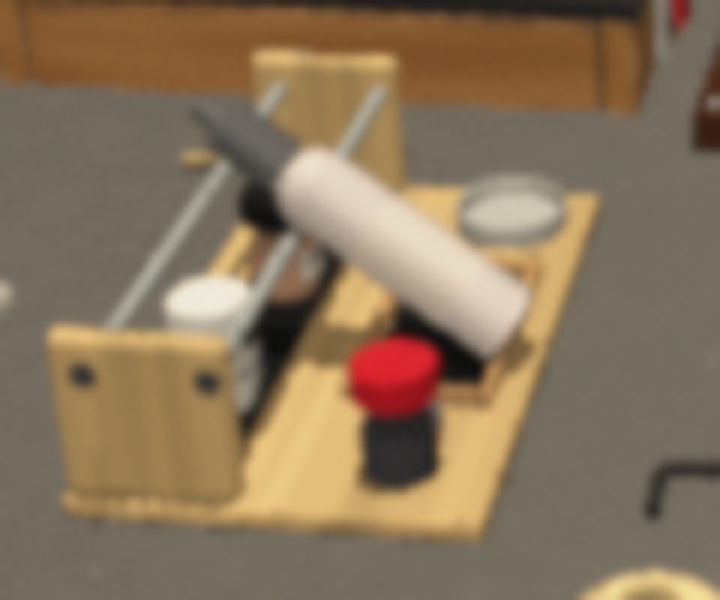

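```bash
python3 - <<'E'
from h import *
e=plan([.545,-.02,.21],tool(60),5,0)
e=plan([.577,.215,.16],tool(105.5),5,0,e)
E
```

```text
0, 0.017, -0.046, -0.011, -0.1, -0.1, -9.3,
0, 0.025, -0.043, -0.011, -0.1, -0.1, -9.3,
0, 0.031, -0.038, -0.011, -0.1, -0.1, -9.3,
0, 0.037, -0.033, -0.012, -0.1, -0.2, -9.3,
0, 0.041, -0.026, -0.012, -0.1, -0.1, -9.4,
->  [ 0.5446 -0.0203  0.2101]
0, 0.044, -0.018, 0.01, 0.0, -0.0, -9.1,
0, 0.046, -0.011, 0.01, 0.0, -0.0, -9.1,
0, 0.047, -0.003, 0.01, 0.0, -0.0, -9.1,
0, 0.048, 0.004, 0.01, 0.0, -0.0, -9.1,
0, 0.046, 0.012, 0.01, 0.0, -0.0, -9.1,
->  [0.5768 0.2152 0.1603]
```

Request:
carry_out --moves '[0,0.017,-0.046,-0.011,0,0,-9.3,0,0.025,-0.043,-0.011,0,0,-9.3,0,0.031,-0.038,-0.011,0,0,-9.3,0,0.037,-0.033,-0.012,0,0,-9.3,0,0.041,-0.026,-0.012,0,0,-9.3]'

```text
clock: 6.4
tcp_pos: [0.5481, -0.024, 0.2196]
orientation: [0.005, 0.863, 0.505, 0.008]
wrist_force: [1.7, -0.4, 0.2]
finger_gap: 0.0426
```

Request:
carry_out --moves '[0,0.044,-0.018,0.01,0,0,-9.1,0,0.046,-0.011,0.01,0,0,-9.1,0,0.047,-0.003,0.01,0,0,-9.1,0,0.048,0.004,0.01,0,0,-9.1,0,0.04,0.012,0.005,0,0,-9.1]'

```text
clock: 7.02
tcp_pos: [0.583, 0.2103, 0.1802]
orientation: [0.016, 0.591, 0.807, 0.009]
wrist_force: [0.2, -0.9, -0.5]
finger_gap: 0.0423
```

```bash
python3 - <<'E'
from h import *
st()
e=plan([.577,.215,.15],tool(105.5),3,0)
e=plan([.577,.215,.082],tool(105.5),4,0,e)
E
```

```text
t 7.03 p [0.583  0.2103 0.1802] jawaz 107.5 z [ 0.035 -0.005 -0.999] F [ 0.2 -0.9 -0.5] gap 0.0423 j [ 0.22  0.4   0.01  1.15 -0.01 -0.08]
0, 0.002, -0.002, 0.01, 0.6, 0.3, 0.7,
0, 0.002, -0.002, 0.01, 0.6, 0.3, 0.7,
0, 0.003, -0.001, 0.01, 0.7, 0.2, 0.6,
->  [0.5769 0.2154 0.1501]
0, -0.0, 0.0, 0.017, -0.0, 0.0, 0.0,
0, -0.0, 0.0, 0.017, -0.0, 0.0, 0.0,
0, -0.0, 0.0, 0.017, -0.0, 0.0, 0.0,
0, -0.0, 0.0, 0.017, -0.0, 0.0, 0.0,
->  [0.5769 0.2154 0.0821]
```

Request:
carry_out --moves '[0,0.002,-0.002,0.01,0.6,0.3,0.7,0,0.002,-0.002,0.01,0.6,0.3,0.7,0,0.003,-0.001,0.01,0.6,0.2,0.6,0,0,0,0.017,0,0,0,0,0,0,0.017,0,0,0]'

```text
clock: 7.65
tcp_pos: [0.5791, 0.2137, 0.115]
orientation: [0.002, 0.608, 0.794, 0.001]
wrist_force: [-0.3, -0.2, 0.0]
finger_gap: 0.0426
```

```bash
python3 - <<'E'
from h import *
st()
e=plan([.577,.215,.082],tool(105.5),3,0)
E
```

```text
t 7.65 p [0.5791 0.2137 0.115 ] jawaz 105.1 z [ 0.004 -0.001 -1.   ] F [-0.3 -0.2  0. ] gap 0.0426 j [ 0.22  0.45 -0.06  1.05 -0.   -0.04]
0, 0.001, -0.001, 0.011, 0.1, 0.0, -0.1,
0, 0.0, -0.0, 0.011, 0.0, 0.1, -0.1,
0, 0.001, -0.001, 0.011, 0.1, 0.0, -0.2,
->  [0.5768 0.215  0.082 ]
```

Descend, then close lightly at 50 N.

Request:
carry_out --moves '[0,0.001,-0.001,0.011,0,0,0,0,0.001,0,0.011,0,0,0,0,0,0,0.011,0,0,0,0,0,0,0,0,0,0,-1,0,0,0,0,0,0]' --squeeze 50

```text
clock: 8.28
tcp_pos: [0.5773, 0.2129, 0.0792]
orientation: [0.001, 0.61, 0.793, -0.0]
wrist_force: [0.4, 1.4, 1.0]
finger_gap: 0.026
```

Request:
carry_out --moves '[-1,0,0,0,0,0,0,-1,0,0,0,0,0,0,-1,0,0,0,0,0,0,-1,0,0,0,0,0,0,-1,0,0,0,0,0,0]'

```text
clock: 8.9
tcp_pos: [0.578, 0.2132, 0.0804]
orientation: [0.002, 0.61, 0.793, 0.0]
wrist_force: [0.1, 1.1, -1.0]
finger_gap: 0.0196
```

```bash
python3 - <<'E'
from h import *
st()
E
```

```text
t 8.9 p [0.578  0.2132 0.0804] jawaz 104.9 z [ 0.004 -0.002 -1.   ] F [ 0.1  1.1 -1. ] gap 0.0196 j [ 0.22  0.48 -0.11  0.97 -0.   -0.04]
```

Request:
carry_out --moves '[-1,0,0,-0.01,0,0,0,-1,0,0,-0.02,0,0,0,-1,0,0,-0.025,0,0,0,-1,0,0,-0.02,0,0,0,-1,0,0,-0.015,0,0,0]'

```text
clock: 9.52
tcp_pos: [0.5769, 0.2132, 0.1742]
orientation: [0.001, 0.61, 0.793, -0.0]
wrist_force: [0.5, -0.7, -1.1]
finger_gap: 0.0196
```

```bash
python3 - <<'E'
from h import *
st()
im=env.read_camera("side")[120:300,180:370,::-1]
cv2.imwrite("pics/s2.png",cv2.resize(im,None,fx=3,fy=3,interpolation=cv2.INTER_CUBIC))
E
```

```text
t 9.53 p [0.5769 0.2132 0.1742] jawaz 104.9 z [ 0.002 -0.002 -1.   ] F [ 0.5 -0.7 -1.1] gap 0.0196 j [ 0.22  0.42  0.03  1.18 -0.   -0.03]
```

View pics/s2.png

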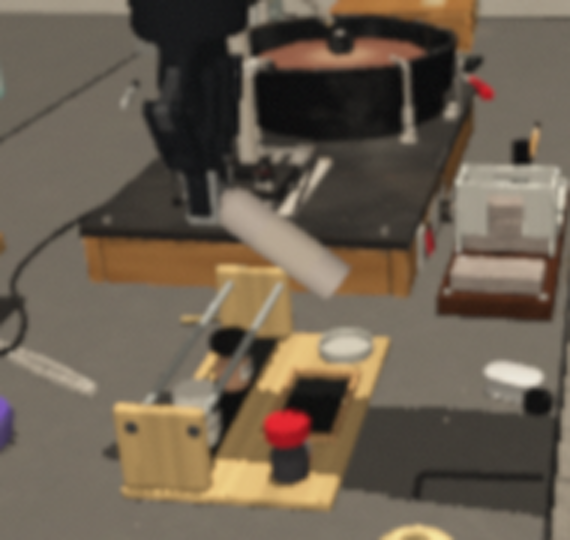

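```bash
python3 - <<'E'
from h import *
g=lane+.012*cy; g[2]=.205; print(g, cad([.578,.2132,.0884],bed))
R=tool(105.5,-54); t=g+.008*R.as_matrix()[:,2]; print(t,R.as_matrix()[:,2])
e=plan(t,R,10,-1)
E
```

```text
[0.583276 0.217758 0.205   ] [0.0637379 0.0090218 0.0804   ]
[0.58951275 0.2194876  0.20029772] [ 0.77959341  0.21620039 -0.58778525]
-1, 0.0, 0.001, -0.002, -5.4, 0.0, -0.1,
-1, 0.0, 0.002, -0.002, -5.4, 0.0, -0.0,
-1, 0.0, 0.002, -0.002, -5.4, 0.1, -0.0,
-1, 0.0, 0.002, -0.002, -5.4, 0.0, -0.1,
-1, 0.0, 0.002, -0.002, -5.4, 0.1, -0.0,
-1, 0.001, 0.002, -0.002, -5.3, 0.0, -0.1,
-1, 0.0, 0.002, -0.001, -5.4, 0.1, -0.0,
-1, 0.001, 0.003, -0.001, -5.3, 0.0, -0.1,
-1, 0.0, 0.003, -0.001, -5.4, 0.1, -0.0,
-1, 0.001, 0.002, -0.001, -5.3, 0.0, -0.1,
->  [0.5894 0.2196 0.2002]
```

Request:
carry_out --moves '[-1,0,0.001,-0.002,-5.4,0,0,-1,0,0.002,-0.002,-5.4,0,0,-1,0,0.002,-0.002,-5.4,0,0,-1,0,0.002,-0.002,-5.4,0,0,-1,0,0.002,-0.002,-5.4,0,0]'

```text
clock: 10.2
tcp_pos: [0.5861, 0.2153, 0.1885]
orientation: [0.149, 0.591, 0.769, 0.191]
wrist_force: [0.1, 0.3, -1.1]
finger_gap: 0.0192
```

Request:
carry_out --moves '[-1,0,0.002,-0.002,-5.4,0,0,-1,0,0.002,-0.001,-5.4,0,0,-1,0,0.003,-0.001,-5.4,0,0,-1,0,0.003,-0.001,-5.4,0,0,-1,0,0.002,-0.001,-4,0,0]'

```text
clock: 10.82
tcp_pos: [0.5882, 0.2161, 0.2011]
orientation: [0.28, 0.542, 0.705, 0.362]
wrist_force: [0.8, 0.6, -1.2]
finger_gap: 0.0198
```

```bash
python3 - <<'E'
from h import *
st()
im=env.read_camera("side")[:,:,::-1]; cv2.imwrite("pics/s3full.png",im)
im=im[60:280,150:370]
cv2.imwrite("pics/s3.png",cv2.resize(im,None,fx=2.7,fy=2.7,interpolation=cv2.INTER_CUBIC))
cv2.imwrite("pics/t3full.png",env.read_camera("top")[:,:,::-1])
g=lane+.012*cy; g[2]=.205
R=tool(105.5,-54); t=g+.008*R.as_matrix()[:,2]
e=plan(t,R,2,-1)
E
```

```text
t 10.82 p [0.5882 0.2161 0.2011] jawaz 104.8 z [ 0.786  0.207 -0.582] F [ 0.8  0.6 -1.2] gap 0.0198 j [ 0.2  -0.03 -0.97 -0.33  0.04 -0.03]
-1, 0.001, 0.002, 0.001, 0.0, 0.3, -0.1,
-1, 0.002, 0.001, 0.001, 0.1, 0.3, -0.2,
->  [0.5892 0.2196 0.1999]
```

View pics/s3.png

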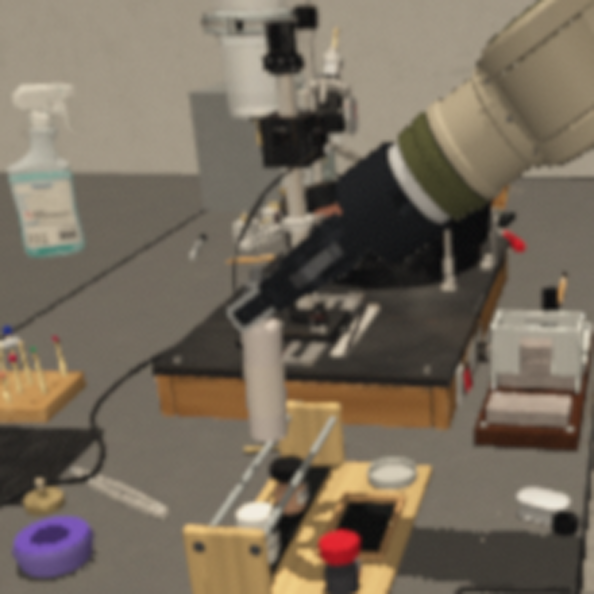

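```bash
cat > ik.py <<'E'
import numpy as np
from scipy.optimize import least_squares, fsolve
D=np.array([[.2173,-.5319,.2415,.3139,.0451,1.3036],[.5138,-.2445,.1431,.35,-.14,1.08],[.5137,-.2613,.069,.43,-.23,.92],[.4937,-.1701,.0611,.33,-.40,.83],[.5143,-.2638,.1509,.36,-.11,1.10],[.583,.2103,.1802,.40,.01,1.15],[.5791,.2137,.115,.45,-.06,1.05],[.578,.2132,.0804,.48,-.11,.97],[.5769,.2132,.1742,.42,.03,1.18],[.5882,.2161,.2011,-.03,-.97,-.33]])
def fk(m,q):
    r0,z0,L1,L2,c,d=m; q2,q3,q4=q; f=q2-q3; p=f+q4
    return np.array([r0+L1*np.sin(q2)+L2*np.cos(f+c)+d*np.cos(p), z0+L1*np.cos(q2)-L2*np.sin(f+c)-d*np.sin(p)])
rr=lambda x,y:np.sqrt(x*x+y*y-.095**2)
res=lambda m:np.concatenate([fk(m,a[3:])-[rr(a[0],a[1]),a[2]] for a in D])
s=least_squares(res,[0,.3,.35,.35,0,.25]);m=s.x
if __name__=="__main__":
    print(m.round(3),"max",abs(s.fun).max())
    gx,gy=.5833,.2178
    for t in (30,35,40,45,50,54):
        a=np.radians(t)
        for gz in (.121,.15,.2):
            x=rr(gx,gy)+.008*np.sin(a);z=gz-.008*np.cos(a)
            q=fsolve(lambda q:np.r_[fk(m,q)-[x,z],q[0]-q[1]+q[2]-(np.pi/2-a)],[.2,-.6,0]);print(t,gz,q.round(2))
E
python3 ik.py
```

```text
[-0.001  0.237  0.504  0.416 -0.141  0.422] max 0.003641621660704017
30 0.121 [ 0.16 -0.64  0.25]
30 0.15 [ 0.12 -0.6   0.32]
30 0.2 [ 0.07 -0.52  0.46]
35 0.121 [ 0.14 -0.73  0.09]
35 0.15 [ 0.09 -0.69  0.18]
35 0.2 [ 0.03 -0.62  0.31]
40 0.121 [ 0.12 -0.82 -0.07]
40 0.15 [ 0.07 -0.78  0.02]
40 0.2 [-0.   -0.71  0.16]
45 0.121 [ 0.12 -0.91 -0.25]
45 0.15 [ 0.06 -0.87 -0.15]
45 0.2 [-0.02 -0.8   0.01]
50 0.121 [ 0.14 -0.99 -0.44]
50 0.15 [ 0.07 -0.96 -0.33]
50 0.2 [-0.03 -0.89 -0.16]
54 0.121 [ 0.18 -1.05 -0.6 ]
54 0.15 [ 0.1  -1.02 -0.49]
54 0.2 [-0.02 -0.96 -0.31]
```

```bash
python3 - <<'E'
from h import *
R=tool(104.8,-54.4)
g=np.array([.5882,.2161,.2011])-.008*np.array([.786,.207,-.582]);g0=g
for th in (-6,-3,0,3,6,9):
    a=np.radians(th); d=np.sin(a)*cx+[0,0,np.cos(a)]
    P=[g-.022*d,g-.113*d]; q=proj("side",P); 
    print(th,((q-[150,60])*2.7).round(1).tolist(),"slope dx/dy",round((q[1]-q[0])[0]/(q[1]-q[0])[1],4), proj("top",P[1:]).round(1))
print("meas",6/112)
im=cv2.imread("pics/s3full.png");h=cv2.cvtColor(im,cv2.COLOR_BGR2HSV)
m=((h[:,:,1]<60)&(h[:,:,2]>125)).astype(np.uint8)
n,l,s_,c=cv2.connectedComponentsWithStats(m)
i=l[200,247];print(s_[i],c[i])
ys,xs=np.where(l==i);rows=[(y,xs[ys==y].min(),xs[ys==y].max()) for y in range(184,218)]
r=np.array(rows);k=np.polyfit(r[:,0],(r[:,1]+r[:,2])/2,1);print("slope",k, r[::6].tolist())
E
```

```text
-6 [[258.6, 328.5], [259.3, 434.3]] slope dx/dy 0.006 [[244.9 155.5]]
-3 [[260.1, 328.7], [266.4, 435.1]] slope dx/dy 0.0593 [[245.5 157.7]]
0 [[261.5, 328.7], [273.5, 435.6]] slope dx/dy 0.1122 [[246.  159.9]]
3 [[263.0, 328.8], [280.6, 435.8]] slope dx/dy 0.165 [[246.6 162. ]]
6 [[264.4, 328.7], [287.7, 435.6]] slope dx/dy 0.2178 [[247.1 164.1]]
9 [[265.8, 328.6], [294.7, 435.1]] slope dx/dy 0.2711 [[247.5 166.2]]
meas 0.05357142857142857
[224 178  36  77 741] [246.16869096 207.53981107]
slope [2.81130634e-02 2.42451566e+02] [[184, 240, 252], [190, 241, 257], [196, 241, 253], [202, 242, 253], [208, 242, 254], [214, 243, 256]]
```

```bash
cat >> h.py <<'E'
RB=tool(105.5,-51)
def bt(x,y,z): # tcp for bottle axis point at lane-frame x,y, world z
    L=np.array([.587,.2072,0]); g=L+x*cx+y*cy; g[2]=z; return g+.0058*RB.as_matrix()[:,2]
E
python3 - <<'E'
from h import *
e=plan(bt(0,.012,.182),RB,4,-1)
E
```

```text
-1, 0.001, -0.004, 0.003, 0.8, 0.2, -0.1,
-1, 0.001, -0.004, 0.004, 0.8, 0.1, -0.1,
-1, 0.001, -0.003, 0.004, 0.7, 0.2, -0.0,
-1, 0.001, -0.004, 0.003, 0.8, 0.1, -0.1,
->  [0.5878 0.2202 0.1782]
```

Request:
carry_out --moves '[-1,0.001,-0.004,0.003,0.8,0.2,-0.1,-1,0.001,-0.004,0.004,0.8,0.1,-0.1,-1,0.001,-0.003,0.004,0.8,0.2,0,-1,0.001,-0.004,0.003,0.8,0.1,-0.1,-1,0,0,0,0,0,0]'

```text
clock: 11.55
tcp_pos: [0.5902, 0.2209, 0.1787]
orientation: [0.259, 0.547, 0.72, 0.34]
wrist_force: [0.3, 0.3, -0.2]
finger_gap: 0.0195
```

```bash
python3 - <<'E'
from h import *
st()
e=plan(bt(0,.012,.182),RB,2,-1)
im=env.read_camera("side")[:,:,::-1]; cv2.imwrite("pics/s4full.png",im)
cv2.imwrite("pics/s4.png",cv2.resize(im[170:280,210:310],None,fx=5.4,fy=5.4,interpolation=cv2.INTER_CUBIC))
E
```

```text
t 11.55 p [0.5902 0.2209 0.1787] jawaz 105.5 z [ 0.745  0.207 -0.634] F [ 0.3  0.3 -0.2] gap 0.0195 j [ 0.21  0.01 -0.93 -0.26  0.05 -0.04]
-1, -0.0, -0.001, -0.001, -0.2, -0.0, 0.0,
-1, -0.0, -0.001, -0.0, -0.2, -0.0, 0.0,
->  [0.5882 0.2204 0.1777]
```

View pics/s4.png

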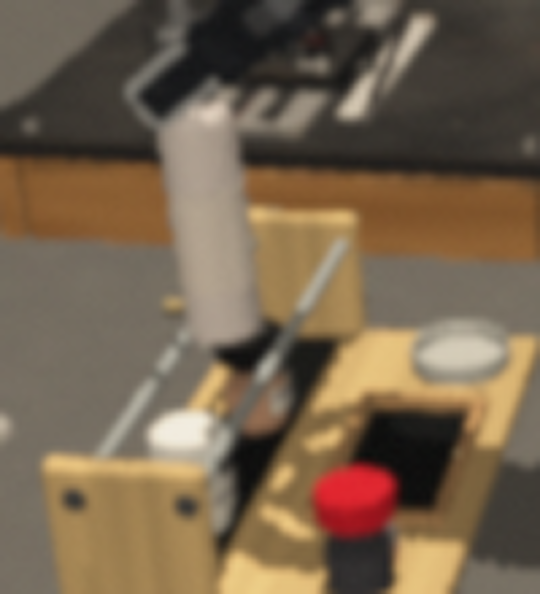

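```bash
python3 - <<'E'
from h import *
s4=lambda x,y,z:pl("side",(210+(x+.5)/5.4-.5,170+(y+.5)/5.4-.5),z)
L=np.array([.587,.2072,0])
for nm,p in dict(f1=(345,240,.056),f2=(215,455,.056),r1=(185,335,.056),r2=(100,455,.056),jl=(185,430,.05)).items(): print(nm,cad(s4(*p),L).round(4))
for z in(.062,.066,.07,.074): print(z,cad(s4(227,331,z),L).round(4))
p=np.array([.5902,.2209,.1787]);zt=np.array([.745,.207,-.634]);print(cad(p-.0058*zt,L).round(4))
E
```

```text
f1 [-0.0178 -0.1078  0.056 ]
f2 [-0.0189  0.0803  0.056 ]
r1 [ 0.0246 -0.0107  0.056 ]
r2 [0.0244 0.0851 0.056 ]
jl [0.0026 0.0542 0.05  ]
0.062 [ 0.0039 -0.0051  0.062 ]
0.066 [0.0011 0.0021 0.066 ]
0.07 [-0.0017  0.0094  0.07  ]
0.074 [-0.0045  0.0167  0.074 ]
[0.0023 0.0123 0.1824]
```

```bash
python3 - <<'E'
from h import *
e=plan(bt(.0045,.012,.180),RB,3,-1)
E
```

```text
-1, -0.0, -0.0, 0.001, -0.1, -0.0, 0.0,
-1, -0.0, -0.0, 0.001, -0.1, -0.0, 0.0,
-1, -0.0, -0.001, 0.001, -0.1, -0.0, 0.0,
->  [0.5918 0.2214 0.1762]
```

Request:
carry_out --moves '[-1,0,0,0.001,-0.1,0,0,-1,0,-0.001,0.001,0,0,0,-1,0,0,0.001,0,0,0,-1,0,0,0,0,0,0,-1,0,0,0,0,0,0]'

```text
clock: 12.22
tcp_pos: [0.5917, 0.2214, 0.1761]
orientation: [0.259, 0.547, 0.719, 0.341]
wrist_force: [0.3, 0.6, -0.8]
finger_gap: 0.0201
```

```bash
cat >> h.py <<'E'
def edges(im,y,x0,x1,w=1):
    """subpixel strongest rising and falling edges on row y"""
    g=cv2.GaussianBlur(im.astype(np.float32).sum(2),(0,0),.8)[y-w:y+w+1].mean(0);d=np.gradient(g)[x0:x1]
    out=[]
    for k in (np.argmax(d),np.argmin(d)):
        k=min(max(k,1),len(d)-2);a,b,c=d[k-1:k+2];out.append(x0+k+.5*(a-c)/(a-2*b+c))
    return np.array(out)
E
python3 - <<'E'
from h import *
st();p=env.get_state()["tcp_pos"]
L=np.array([.587,.2072,0]);zt=np.array([.745,.207,-.634]);print("axis pt",cad(p-.0058*zt,L).round(4))
im=env.read_camera("side"); cv2.imwrite("pics/s5full.png",im[:,:,::-1])
for y in (200,206,212,218,222,226,229): e=edges(im,y,232,268); print(y,e.round(2),e.mean().round(2),(e[1]-e[0]).round(2))
# rods: ideal vertical bottle at lane centre: pixel column of axis
for x in (-.003,0,.003,.006): print(x,proj("side",[L+x*cx+.0123*cy+[0,0,z] for z in (.15,.10,.07)]).round(2).tolist())
E
```

```text
t 12.22 p [0.5917 0.2214 0.1761] jawaz 105.5 z [ 0.746  0.207 -0.632] F [ 0.3  0.6 -0.8] gap 0.0201 j [ 0.21  0.02 -0.94 -0.27  0.05 -0.04]
axis pt [0.0038 0.0124 0.1797]
200 [238.97 253.21] 246.09 14.23
206 [240.01 253.61] 246.81 13.6
212 [240.94 252.72] 246.83 11.78
218 [242.05 254.1 ] 248.08 12.05
222 [242.71 254.38] 248.55 11.67
226 [264.55 254.47] 259.51 -10.08
229 [243.71 256.74] 250.22 13.03
-0.003 [[247.96, 197.62], [250.39, 219.14], [251.79, 231.54]]
0 [[246.58, 197.57], [249.05, 219.08], [250.47, 231.47]]
0.003 [[245.2, 197.51], [247.7, 219.02], [249.14, 231.4]]
0.006 [[243.82, 197.46], [246.35, 218.96], [247.81, 231.33]]
```

```bash
python3 - <<'E'
from h import *
R=tool(105.5,-51)
p=env.get_state()["tcp_pos"]+.0031*cx-.001*cy
e=plan(p,R,2,-1)
p[2]-=.03
plan(p,R,3,-1,e)
E
```

```text
-1, -0.001, 0.001, 0.001, -0.1, -0.0, 0.0,
-1, -0.0, 0.001, 0.001, -0.1, -0.0, 0.0,
->  [0.5947 0.2211 0.1763]
-1, 0.0, -0.008, 0.006, -0.0, -0.0, 0.0,
-1, 0.0, -0.008, 0.007, -0.0, -0.0, 0.0,
-1, 0.0, -0.007, 0.006, -0.0, -0.0, 0.0,
->  [0.5949 0.2212 0.1465]
```

Request:
carry_out --moves '[-1,-0.001,0.001,0.001,-0.1,0,0,-1,0,0.001,0.001,0,0,0,-1,0,-0.006,0.005,0,0,0,-1,0,-0.006,0.005,0,0,0,-1,0,-0.005,0.004,0,0,0]'

```text
clock: 12.9
tcp_pos: [0.5954, 0.2211, 0.1536]
orientation: [0.26, 0.546, 0.719, 0.342]
wrist_force: [0.4, -0.4, -0.5]
finger_gap: 0.0198
```

```bash
python3 - <<'E'
from h import *
st();s=env.get_state();p=s["tcp_pos"]
L=np.array([.587,.2072,0]);zt=np.array([.745,.207,-.634]);a=cad(p-.0058*zt,L);print("axis pt",a.round(4))
R=tool(105.5,-51)
t=p+(.0068-a[0])*cx+(.0115-a[1])*cy;t[2]=p[2]-.03
plan(t,R,5,-1)
E
```

```text
t 12.9 p [0.5954 0.2211 0.1536] jawaz 105.5 z [ 0.748  0.208 -0.63 ] F [ 0.4 -0.4 -0.5] gap 0.0198 j [ 0.21  0.08 -0.96 -0.36  0.05 -0.04]
axis pt [0.0073 0.0112 0.1573]
-1, 0.0, -0.005, 0.004, -0.0, -0.0, 0.0,
-1, 0.0, -0.005, 0.004, -0.0, -0.0, 0.0,
-1, 0.0, -0.005, 0.004, -0.0, -0.0, 0.0,
-1, 0.0, -0.004, 0.003, -0.0, -0.0, 0.0,
-1, 0.0, -0.005, 0.004, -0.1, -0.0, 0.0,
->  [0.595 0.221 0.123]
```

Request:
carry_out --moves '[-1,0,-0.005,0.004,0,0,0,-1,0,-0.005,0.004,0,0,0,-1,0,-0.005,0.004,0,0,0,-1,0,-0.004,0.003,0,0,0,-1,0,0,0,0,0,0]'

```text
clock: 13.52
tcp_pos: [0.5942, 0.2209, 0.1258]
orientation: [0.259, 0.547, 0.719, 0.341]
wrist_force: [0.2, 0.3, -0.8]
finger_gap: 0.0193
```

```bash
python3 - <<'E'
from h import *
st();s=env.get_state();p=s["tcp_pos"]
L=np.array([.587,.2072,0]);zt=np.array([.745,.207,-.634]);a=cad(p-.0058*zt,L);print("axis pt",a.round(4))
R=tool(105.5,-51)
t=p+(.0064-a[0])*cx+(.0115-a[1])*cy;t[2]=p[2]-.012
plan(t,R,3,-1)
E
```

```text
t 13.53 p [0.5942 0.2209 0.1258] jawaz 105.5 z [ 0.746  0.207 -0.632] F [ 0.2  0.3 -0.8] gap 0.0193 j [ 0.21  0.14 -1.   -0.45  0.05 -0.04]
axis pt [0.0061 0.0113 0.1295]
-1, 0.0, -0.003, 0.003, -0.1, -0.0, 0.0,
-1, 0.0, -0.003, 0.002, -0.1, -0.0, 0.0,
-1, 0.0, -0.003, 0.003, -0.0, -0.0, 0.0,
->  [0.5947 0.221  0.1138]
```

Request:
carry_out --moves '[-1,0,-0.003,0.002,0,0,0,-1,0,-0.002,0.002,0,0,0,-1,0,-0.001,0.001,0,0,0,-1,0,0,0,0,0,0,-1,0,0,0,0,0,0]'

```text
clock: 14.15
tcp_pos: [0.5949, 0.2211, 0.1185]
orientation: [0.26, 0.546, 0.719, 0.342]
wrist_force: [-0.0, 0.0, -1.0]
finger_gap: 0.0195
```

```bash
python3 - <<'E'
from h import *
st();s=env.get_state();p=s["tcp_pos"]
L=np.array([.587,.2072,0]);zt=np.array([.745,.207,-.634]);a=cad(p-.0058*zt,L);print("axis pt",a.round(4))
E
```

```text
t 14.15 p [0.5949 0.2211 0.1185] jawaz 105.5 z [ 0.747  0.208 -0.631] F [-0.  0. -1.] gap 0.0195 j [ 0.21  0.16 -1.01 -0.49  0.05 -0.04]
axis pt [0.0068 0.0113 0.1222]
```

Probe the remaining few mm.

Request:
carry_out --moves '[-1,0,-0.001,0.001,0,0,0,-1,0,-0.001,0.001,0,0,0,-1,0,0,0,0,0,0,-1,0,0,0,0,0,0,-1,0,0,0,0,0,0]'

```text
clock: 14.78
tcp_pos: [0.5953, 0.2212, 0.1157]
orientation: [0.26, 0.546, 0.719, 0.342]
wrist_force: [-0.5, 0.8, -0.4]
finger_gap: 0.0199
```

Request:
carry_out --moves '[-1,0,-0.001,0.001,0,0,0,-1,0,-0.001,0.001,0,0,0,-1,0,0,0,0,0,0,-1,0,0,0,0,0,0,-1,0,0,0,0,0,0]'

```text
clock: 15.4
tcp_pos: [0.5964, 0.2215, 0.1139]
orientation: [0.261, 0.546, 0.719, 0.343]
wrist_force: [-0.2, -0.6, 1.5]
finger_gap: 0.0201
```

```bash
python3 - <<'E'
from h import *
st();s=env.get_state();p=s["tcp_pos"]
L=np.array([.587,.2072,0]);zt=np.array([.745,.207,-.634]);a=cad(p-.0058*zt,L);print("axis pt",a.round(4))
im=env.read_camera("side")[:,:,::-1]; cv2.imwrite("pics/s6full.png",im)
cv2.imwrite("pics/s6.png",cv2.resize(im[170:290,210:310],None,fx=5,fy=5,interpolation=cv2.INTER_CUBIC))
E
```

```text
t 15.4 p [0.5964 0.2215 0.1139] jawaz 105.5 z [ 0.749  0.208 -0.629] F [-0.2 -0.6  1.5] gap 0.0201 j [ 0.21  0.18 -1.01 -0.51  0.05 -0.04]
axis pt [0.0084 0.0113 0.1176]
```

View pics/s6.png

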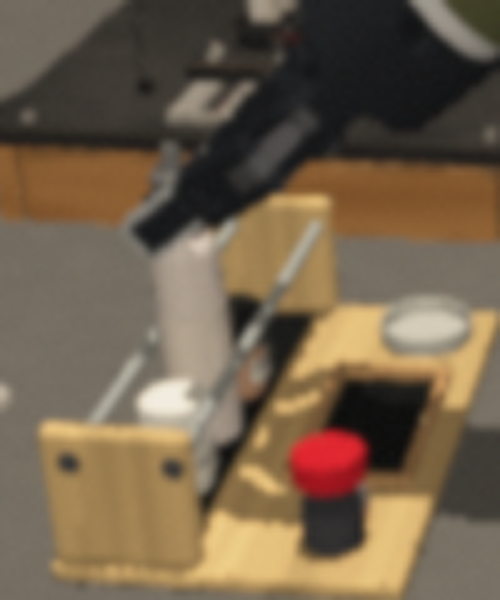

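Request:
carry_out --moves '[-0.3,0,0,0,0,0,0,0,0,0,0,0,0,0,0,0,0,0,0,0,0,0,0,0,0,0,0,0,0,0,0,0,0,0,0]'

```text
clock: 16.08
tcp_pos: [0.5963, 0.2214, 0.1136]
orientation: [0.261, 0.546, 0.719, 0.343]
wrist_force: [-0.2, 0.2, -0.4]
finger_gap: 0.0424
```

Request:
carry_out --moves '[0,0,0,-0.01,0,0,0,0,0,0,-0.02,0,0,0,0,0,0,-0.03,0,0,0,0,0,0,-0.03,0,0,0,0,0,0,-0.03,0,0,0]'

```text
clock: 16.7
tcp_pos: [0.5136, 0.2002, 0.1998]
orientation: [0.255, 0.549, 0.722, 0.335]
wrist_force: [1.0, 1.1, -0.5]
finger_gap: 0.0425
```

```bash
python3 - <<'E'
from h import *
st()
im=env.read_camera("side"); cv2.imwrite("pics/s7full.png",im[:,:,::-1])
for y in (204,210,216,222,228,234): e=edges(im,y,232,262); print(y,e.round(2),e.mean().round(2),(e[1]-e[0]).round(2))
L=np.array([.587,.2072,0])
for x in (0,.003,.006): print(x,proj("side",[L+x*cx+.0113*cy+[0,0,z] for z in (.099,.06,.008)]).round(2).tolist())
# stone corners on ledge from m1
c2=lambda x,y,z:pl("top",(325+(x+.5)/6-.5,160+(y+.5)/6-.5),z)
S=np.array([c2(*q,.036) for q in[(62,225),(152,207),(190,378),(100,400)]]);print(S.mean(0).round(4),mag+.087*u)
tr=(S.mean(0)[:2]);print(np.degrees(np.arctan2(*(S[0]-S[3]+S[1]-S[2])[[1,0]])))
E
```

```text
t 16.7 p [0.5136 0.2002 0.1998] jawaz 105.5 z [ 0.736  0.203 -0.646] F [ 1.   1.1 -0.5] gap 0.0425 j [ 0.2  -0.2  -1.03 -0.12  0.06 -0.05]
204 [247.67 250.21] 248.94 2.54
210 [251.61 241.45] 246.53 -10.17
216 [251.88 256.27] 254.07 4.39
222 [241.44 252.29] 246.87 10.85
228 [242.1  255.26] 248.68 13.16
234 [259.43 255.74] 257.59 -3.68
0 [[249.24, 219.3], [251.08, 235.3], [253.41, 255.69]]
0.003 [[247.9, 219.23], [249.76, 235.23], [252.12, 255.61]]
0.006 [[246.56, 219.17], [248.44, 235.16], [250.84, 255.53]]
[ 0.4587 -0.0396  0.036 ] [ 0.458646 -0.03741 ]
11.53618151722522
```

```bash
python3 - <<'E'
from h import *
e=plan([.50,.12,.26],tool(104.5,-20),5,.4)
e=plan([.4612,-.037,.20],tool(104),5,.4,e)
E
```

```text
0.4, -0.015, 0.005, -0.013, 6.0, -0.1, 0.2,
0.4, -0.015, 0.003, -0.013, 6.0, -0.1, 0.2,
0.4, -0.015, 0.002, -0.013, 6.0, -0.1, 0.2,
0.4, -0.015, 0.001, -0.013, 6.0, -0.1, 0.1,
0.4, -0.014, -0.001, -0.013, 5.9, -0.2, 0.2,
->  [0.5002 0.1203 0.2598]
0.4, -0.028, -0.019, 0.006, 4.0, -0.0, 0.1,
0.4, -0.029, -0.018, 0.007, 4.0, -0.0, 0.1,
0.4, -0.029, -0.017, 0.009, 4.0, -0.0, 0.1,
0.4, -0.028, -0.017, 0.01, 4.0, -0.0, 0.1,
0.4, -0.029, -0.016, 0.01, 4.0, -0.1, 0.1,
->  [ 0.4613 -0.0372  0.2002]
```

Request:
carry_out --moves '[0.4,-0.015,0.005,-0.013,6,0,0.2,0.4,-0.015,0.003,-0.013,6,0,0.2,0.4,-0.015,0.002,-0.013,6,0,0.2,0.4,-0.015,0.001,-0.013,6,0,0.1,0.4,-0.014,-0.001,-0.013,6,0,0.2]'

```text
clock: 17.38
tcp_pos: [0.4932, 0.118, 0.2599]
orientation: [0.097, 0.601, 0.782, 0.134]
wrist_force: [0.5, -0.9, 0.3]
finger_gap: 0.0594
```

Request:
carry_out --moves '[0.4,-0.028,-0.019,0.006,4,0,0.1,0.4,-0.029,-0.018,0.007,4,0,0.1,0.4,-0.029,-0.017,0.009,4,0,0.1,0.4,-0.028,-0.017,0.01,4,0,0.1,0.4,-0.025,-0.014,0.01,4,0,0.1]'

```text
clock: 18.0
tcp_pos: [0.457, -0.0393, 0.2024]
orientation: [-0.01, 0.612, 0.791, -0.006]
wrist_force: [1.2, 0.4, 0.1]
finger_gap: 0.0597
```

```bash
cat >> h.py <<'E'
def quad(n,im,c,r,thr):
    """dark blob at pixel c: 4-corner fit"""
    x,y=np.round(c).astype(int);W=im[y-r:y+r,x-r:x+r].astype(np.float32);W=cv2.resize(W,None,fx=8,fy=8,interpolation=cv2.INTER_CUBIC)
    m=(W.max(2)<thr).astype(np.uint8);N,l,s,ce=cv2.connectedComponentsWithStats(m);i=l[8*r,8*r]
    if i==0:return None
    ct=max(cv2.findContours((l==i).astype(np.uint8),cv2.RETR_EXTERNAL,cv2.CHAIN_APPROX_NONE)[0],key=cv2.contourArea)
    h=cv2.convexHull(ct);q=h
    for e in np.arange(.01,.2,.005):
        q=cv2.approxPolyDP(h,e*cv2.arcLength(h,True),True)
        if len(q)<=4:break
    return (q.reshape(-1,2)+.5)/8-.5+[x-r,y-r]
E
python3 - <<'E'
from h import *
st()
L=np.array([.587,.2072,0])
for n,thr in(("side",75),("top",75)):
    im=env.read_camera(n);cv2.imwrite(f"pics/{n}8.png",im[:,:,::-1])
    q=quad(n,im,proj(n,[bed])[0],22,thr)
    if q is None: print(n,"none",im[tuple(np.round(proj(n,[bed])[0]).astype(int)[::-1])]);continue
    P=np.array([pl(n,p,.008) for p in q]);print(n,q.round(1).tolist(),[cad(p,bed)[:2].round(4).tolist() for p in P],"mean",cad(P.mean(0),bed).round(4))
E
```

```text
t 18.0 p [ 0.457  -0.0393  0.2024] jawaz 104.6 z [-0.022  0.003 -1.   ] F [1.2 0.4 0.1] gap 0.0597 j [-0.26  0.12 -0.29  1.17 -0.   -0.51]
side [[279.2, 245.9], [294.9, 246.3], [288.9, 262.9], [275.3, 254.6]] [[0.0238, -0.0364], [-0.0134, -0.0388], [-0.0156, 0.0323], [0.0229, 0.002]] mean [ 0.0044 -0.0102  0.    ]
top [[273.8, 179.3], [276.7, 192.2], [249.6, 199.8], [246.4, 187.1]] [[0.0206, -0.038], [-0.0166, -0.0367], [-0.0167, 0.0404], [0.0204, 0.0403]] mean [0.0019 0.0015 0.    ]
```

```bash
python3 - <<'E'
from h import *
im=cv2.imread("pics/side8.png")
c=np.array([.4608,-.0370,.036]);print(proj("side",[c]))
crop=im[175:235,310:390];cv2.imwrite("pics/s8.png",cv2.resize(crop,None,fx=8,fy=8,interpolation=cv2.INTER_CUBIC))
corn=[c+[*(sx*.04*v+sy*.02*u),0] for sx,sy in((-1,-1),(-1,1),(1,1),(1,-1))]
print(((proj("side",corn)-[310,175]+.5)*8-.5).round(0).tolist())
R=tool(104)
e=plan([.461,-.037,.11],R,5,.4)
E
```

```text
[[345.21625363 208.46653053]]
[[411.0, 253.0], [401.0, 303.0], [157.0, 290.0], [175.0, 241.0]]
0.4, 0.0, 0.001, 0.018, -0.3, -0.1, 0.1,
0.4, 0.0, 0.001, 0.018, -0.2, -0.1, 0.1,
0.4, 0.0, 0.001, 0.018, -0.3, -0.1, 0.1,
0.4, 0.001, 0.001, 0.019, -0.2, -0.1, 0.1,
0.4, 0.0, 0.002, 0.018, -0.3, -0.1, 0.0,
->  [ 0.4615 -0.0373  0.1101]
```

View pics/s8.png

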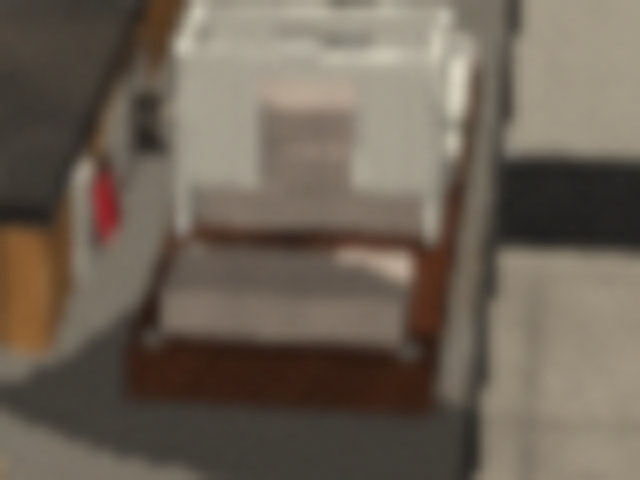

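Request:
carry_out --moves '[0.4,0,0.001,0.018,-0.3,0,0.1,0.4,0,0.001,0.018,-0.2,0,0.1,0.4,0,0,0.018,-0.3,0,0.1,0.4,0,0.001,0.018,-0.2,0,0.1,0.4,0,0.001,0.018,-0.3,0,0]' --squeeze 60

```text
clock: 18.73
tcp_pos: [0.4622, -0.0359, 0.111]
orientation: [0.001, 0.615, 0.788, 0.007]
wrist_force: [-0.3, 0.9, -0.3]
finger_gap: 0.06
```

```bash
python3 - <<'E'
from h import *
st()
e=plan([.46,-.037,.055],tool(104.2),5,.4)
E
```

```text
t 18.73 p [ 0.4622 -0.0359  0.111 ] jawaz 104.1 z [ 0.01  0.01 -1.  ] F [-0.3  0.9 -0.3] gap 0.06 j [-0.26  0.18 -0.47  0.92  0.01 -0.5 ]
0.4, -0.0, -0.001, 0.011, 0.1, -0.1, -0.0,
0.4, -0.0, -0.001, 0.011, 0.2, -0.1, -0.0,
0.4, -0.0, -0.0, 0.011, 0.1, -0.1, -0.1,
0.4, -0.0, -0.0, 0.011, 0.2, -0.1, -0.0,
0.4, -0.001, -0.001, 0.012, 0.1, -0.0, -0.1,
->  [ 0.4599 -0.0373  0.055 ]
```

Request:
carry_out --moves '[0.4,0,-0.001,0.011,0.1,0,0,0.4,0,-0.001,0.011,0.2,0,0,0.4,0,0,0.011,0.1,0,0,0.4,0,0,0.011,0.2,0,0,0.4,0,-0.001,0.01,0.1,0,0]'

```text
clock: 19.35
tcp_pos: [0.4601, -0.0349, 0.055]
orientation: [-0.002, 0.615, 0.789, 0.003]
wrist_force: [-0.1, -0.4, -0.5]
finger_gap: 0.0599
```

```bash
python3 - <<'E'
from h import *
st()
e=plan([.46,-.037,.037],tool(104.2),3,.3)
E
```

```text
t 19.35 p [ 0.4601 -0.0349  0.055 ] jawaz 104.1 z [ 0.001  0.008 -1.   ] F [-0.1 -0.4 -0.5] gap 0.0599 j [-0.25  0.25 -0.54  0.78  0.01 -0.5 ]
0.3, -0.001, -0.0, 0.006, 0.0, -0.1, -0.0,
0.3, -0.001, -0.0, 0.006, 0.1, -0.2, -0.0,
0.3, -0.0, -0.001, 0.006, 0.0, -0.1, -0.1,
->  [ 0.4596 -0.037   0.037 ]
```

Request:
carry_out --moves '[0.4,-0.001,0,0.006,0,-0.1,0,0.4,-0.001,0,0.006,0,-0.2,0,0.4,0,0,0.006,0,-0.1,0,0.4,0,0,0,0,0,0,-1,0,0,0,0,0,0]'

```text
clock: 19.98
tcp_pos: [0.4592, -0.0341, 0.0351]
orientation: [-0.002, 0.614, 0.789, 0.003]
wrist_force: [-0.4, 1.0, 0.6]
finger_gap: 0.043
```

Request:
carry_out --moves '[-1,0,0,0,0,0,0,-1,0,0,0,0,0,0,-1,0,0,0,0,0,0,-1,0,0,0,0,0,0,-1,0,0,0,0,0,0]'

```text
clock: 20.6
tcp_pos: [0.4598, -0.0348, 0.0355]
orientation: [-0.001, 0.614, 0.789, 0.003]
wrist_force: [0.0, 0.3, -0.0]
finger_gap: 0.0382
```

```bash
python3 - <<'E'
from h import *
st()
E
```

```text
t 20.6 p [ 0.4598 -0.0348  0.0355] jawaz 104.2 z [ 0.001  0.006 -1.   ] F [ 0.   0.3 -0. ] gap 0.0382 j [-0.25  0.27 -0.57  0.73  0.01 -0.5 ]
```

```bash
python3 - <<'E'
from h import *
e=plan([.46,-.035,.125],tool(104.2),3,-1)
e=plan([.49,.06,.19],tool(64),4,-1,e)
e=plan([.5227,.1893,.15],tool(15.5),5,-1,e)
E
```

```text
-1, 0.0, 0.0, -0.03, 0.0, -0.1, -0.0,
-1, 0.0, 0.0, -0.03, 0.1, -0.1, -0.0,
-1, 0.0, 0.0, -0.029, 0.0, -0.1, -0.0,
->  [ 0.4597 -0.0352  0.1245]
-1, 0.021, 0.013, -0.016, 0.0, -0.0, 10.0,
-1, 0.023, 0.009, -0.016, 0.0, -0.0, 10.1,
-1, 0.025, 0.005, -0.017, 0.0, -0.0, 10.0,
-1, 0.025, 0.001, -0.016, 0.0, -0.0, 10.1,
->  [0.4898 0.0601 0.1896]
-1, 0.026, -0.005, 0.008, 0.0, -0.0, 9.7,
-1, 0.025, -0.01, 0.008, 0.0, -0.0, 9.7,
-1, 0.023, -0.014, 0.008, 0.0, -0.0, 9.7,
-1, 0.02, -0.017, 0.008, 0.0, -0.0, 9.7,
-1, 0.017, -0.021, 0.008, 0.0, -0.0, 9.7,
->  [0.5229 0.1895 0.1496]
```

Request:
carry_out --moves '[-1,0,0,-0.02,0,0,0,-1,0,0,-0.03,0,0,0,-1,0,0,-0.035,0,0,0,-1,0.021,0.013,-0.016,0,0,10,-1,0.023,0.009,-0.016,0,0,10]'

```text
clock: 21.22
tcp_pos: [0.4727, 0.0116, 0.1542]
orientation: [-0.004, 0.747, 0.665, 0.0]
wrist_force: [-0.2, 0.2, -2.0]
finger_gap: 0.0383
```

Request:
carry_out --moves '[-1,0.025,0.005,-0.016,0,0,10,-1,0.025,0.001,-0.016,0,0,10,-1,0.026,-0.005,0.004,0,0,9.7,-1,0.025,-0.01,0.004,0,0,9.7,-1,0.023,-0.014,0.004,0,0,9.7]'

```text
clock: 21.85
tcp_pos: [0.5129, 0.1402, 0.1772]
orientation: [-0.003, 0.96, 0.28, 0.0]
wrist_force: [-0.1, 0.0, -2.1]
finger_gap: 0.0383
```

```bash
python3 - <<'E'
from h import *
st()
e=plan([.5227,.1893,.15],tool(15.5),5,-1)
E
```

```text
t 21.85 p [0.5129 0.1402 0.1772] jawaz 32.6 z [-0.001  0.005 -1.   ] F [-0.1  0.  -2.1] gap 0.0383 j [ 0.11  0.26 -0.19  1.12  0.01  1.12]
-1, 0.007, -0.007, 0.005, -0.1, -0.0, 3.4,
-1, 0.006, -0.008, 0.006, -0.1, -0.0, 3.4,
-1, 0.006, -0.008, 0.005, -0.0, -0.0, 3.4,
-1, 0.006, -0.008, 0.006, -0.1, -0.1, 3.4,
-1, 0.005, -0.009, 0.005, -0.0, -0.0, 3.5,
->  [0.5227 0.1895 0.1504]
```

Request:
carry_out --moves '[-1,0.007,-0.007,0.005,-0.1,0,3.4,-1,0.006,-0.008,0.006,-0.1,0,3.4,-1,0.006,-0.008,0.005,0,0,3.4,-1,0.006,-0.008,0.006,-0.1,0,3.4,-1,0.004,-0.006,0.005,0,0,3]'

```text
clock: 22.48
tcp_pos: [0.5223, 0.1894, 0.1478]
orientation: [0.0, 0.991, 0.135, -0.0]
wrist_force: [0.2, 0.2, -1.3]
finger_gap: 0.0384
```

```bash
python3 - <<'E'
from h import *
st()
e=plan([.5227,.1893,.10],tool(15.5),3,-1)
e=plan([.5227,.1893,.05],tool(15.5),5,-1,e)
E
```

```text
t 22.48 p [0.5223 0.1894 0.1478] jawaz 15.5 z [-0.001 -0.    -1.   ] F [ 0.2  0.2 -1.3] gap 0.0384 j [ 0.2   0.32 -0.18  1.07 -0.    1.5 ]
-1, 0.0, 0.0, 0.016, 0.0, 0.0, -0.0,
-1, 0.0, 0.0, 0.016, 0.0, 0.0, -0.0,
-1, 0.0, 0.0, 0.016, 0.0, 0.1, -0.0,
->  [0.5223 0.1894 0.0998]
-1, 0.0, 0.0, 0.01, 0.0, -0.0, -0.0,
-1, 0.0, 0.0, 0.01, 0.0, -0.0, -0.0,
-1, 0.0, 0.0, 0.01, 0.0, -0.0, -0.0,
-1, 0.0, 0.0, 0.01, 0.0, -0.0, -0.0,
-1, 0.0, 0.0, 0.01, 0.0, -0.0, -0.0,
->  [0.5223 0.1894 0.0498]
```

Request:
carry_out --moves '[-1,0,0,0.025,0,0,0,-1,0,0,0.03,0,0,0,-1,0,0,0.025,0,0,0,-1,0,0,0.018,0,0,0,-1,0,0,0.005,0,0,0]'

```text
clock: 23.1
tcp_pos: [0.5218, 0.1899, 0.0409]
orientation: [0.0, 0.991, 0.135, -0.001]
wrist_force: [0.1, -0.8, -1.4]
finger_gap: 0.0384
```

```bash
python3 - <<'E'
from h import *
st()
e=plan([.5227,.1893,.029],tool(15.5),3,-1)
im=env.read_camera("side")[:,:,::-1];cv2.imwrite("pics/s9full.png",im)
cv2.imwrite("pics/s9.png",cv2.resize(im[205:290,230:330],None,fx=7,fy=7,interpolation=cv2.INTER_CUBIC))
E
```

```text
t 23.1 p [0.5218 0.1899 0.0409] jawaz 15.5 z [-0.002 -0.001 -1.   ] F [ 0.1 -0.8 -1.4] gap 0.0384 j [ 0.2   0.42 -0.32  0.83 -0.    1.5 ]
-1, 0.0, 0.0, 0.004, 0.0, 0.0, 0.0,
-1, 0.0, 0.0, 0.004, 0.0, 0.1, 0.0,
-1, 0.001, 0.001, 0.004, 0.0, 0.0, 0.0,
->  [0.523  0.1892 0.0289]
```

Request:
carry_out --moves '[-1,0.001,0,0.003,0,0,0,-1,0,0.001,0.003,0,0,0,-1,0,0,0.003,0,0,0,-1,0,0,0.003,0,0,0,-1,0,0,0,0,0,0]'

```text
clock: 23.78
tcp_pos: [0.5248, 0.1894, 0.0304]
orientation: [0.0, 0.991, 0.135, 0.001]
wrist_force: [-0.2, -0.5, -2.0]
finger_gap: 0.0382
```

```bash
python3 - <<'E'
from h import *
st();print(env.get_state()["ft_torque"])
E
```

```text
t 23.77 p [0.5248 0.1894 0.0304] jawaz 15.5 z [ 0.002 -0.    -1.   ] F [-0.2 -0.5 -2. ] gap 0.0382 j [ 0.2   0.43 -0.33  0.8  -0.    1.5 ]
[ 0.00835642  0.02528381 -0.00869054]
```

Request:
carry_out --moves '[-1,-0.002,0,0,0,0,0,-1,0,0,0.002,0,0,0,-1,0,0,0.001,0,0,0,-1,0,0,0.001,0,0,0,-1,0,0,0,0,0,0]'

```text
clock: 24.4
tcp_pos: [0.5231, 0.189, 0.0264]
orientation: [0.0, 0.991, 0.135, 0.001]
wrist_force: [0.3, 0.4, -0.5]
finger_gap: 0.0384
```

```bash
python3 - <<'E'
from h import *
st();print(env.get_state()["ft_torque"])
E
```

```text
t 24.4 p [0.5231 0.189  0.0264] jawaz 15.5 z [ 0.003 -0.    -1.   ] F [ 0.3  0.4 -0.5] gap 0.0384 j [ 0.2   0.43 -0.34  0.79 -0.    1.5 ]
[0.01924923 0.04708131 0.04208348]
```

Request:
carry_out --moves '[-1,0,0,0.001,0,0,0,-1,0,0,0.001,0,0,0,-1,0,0,0.001,0,0,0,-1,0,0,0,0,0,0,-1,0,0,0,0,0,0]'

```text
clock: 25.02
tcp_pos: [0.5234, 0.189, 0.024]
orientation: [0.0, 0.991, 0.135, 0.002]
wrist_force: [-1.4, 0.7, -0.1]
finger_gap: 0.0384
```

```bash
python3 - <<'E'
from h import *
st();print(env.get_state()["ft_torque"])
E
```

```text
t 25.02 p [0.5234 0.189  0.024 ] jawaz 15.5 z [ 0.003 -0.    -1.   ] F [-1.4  0.7 -0.1] gap 0.0384 j [ 0.2   0.44 -0.34  0.79 -0.    1.5 ]
[-0.06685204  0.0281329  -0.01960372]
```

Request:
carry_out --moves '[0.1,0,0,0,0,0,0,0.15,0,0,0,0,0,0,0.15,0,0,0,0,0,0,0.15,0,0,-0.005,0,0,0,0.15,0,0,-0.015,0,0,0]'

```text
clock: 25.65
tcp_pos: [0.5207, 0.1884, 0.0439]
orientation: [0.001, 0.991, 0.135, -0.001]
wrist_force: [0.4, -0.7, -0.6]
finger_gap: 0.0493
```

Request:
carry_out --moves '[0.15,0,0,-0.03,0,0,0,0.15,0,0,-0.04,0,0,0,0.15,0,0,-0.05,0,0,0,0.15,0,0.04,-0.04,0,0,0,0.15,0,0.05,-0.02,0,0,0]'

```text
clock: 26.28
tcp_pos: [0.5465, 0.1033, 0.2353]
orientation: [0.001, 0.99, 0.138, 0.003]
wrist_force: [1.5, 0.3, -0.1]
finger_gap: 0.0488
```

Request:
carry_out --moves '[0.15,-0.03,0.05,0,0,0,0,0.15,-0.03,0.05,0,0,0,0,0.15,-0.03,0.05,0,0,0,0,0.15,-0.02,0.05,0,0,0,0,0.15,0,0,0,0,0,0]'

```text
clock: 26.9
tcp_pos: [0.4989, -0.1292, 0.2454]
orientation: [0.004, 0.99, 0.137, 0.012]
wrist_force: [0.1, 0.2, 0.9]
finger_gap: 0.0492
```

```bash
python3 - <<'E'
from h import *
st()
a=env.read_camera("top")[:,:,::-1];b=env.read_camera("side")[:,:,::-1];cv2.imwrite("pics/topE.png",a);cv2.imwrite("pics/sideE.png",b)
A=cv2.resize(a[135:245,195:295],(400,440),interpolation=cv2.INTER_CUBIC);B=cv2.resize(b[165:275,210:310],(400,440),interpolation=cv2.INTER_CUBIC)
cv2.imwrite("pics/end.png",np.hstack([A,B]))
E
```

```text
t 26.9 p [ 0.4989 -0.1292  0.2454] jawaz 15.8 z [ 0.024 -0.005 -1.   ] F [0.1 0.2 0.9] gap 0.0492 j [-0.41  0.18 -0.13  1.24  0.01  0.88]
```

View pics/end.png

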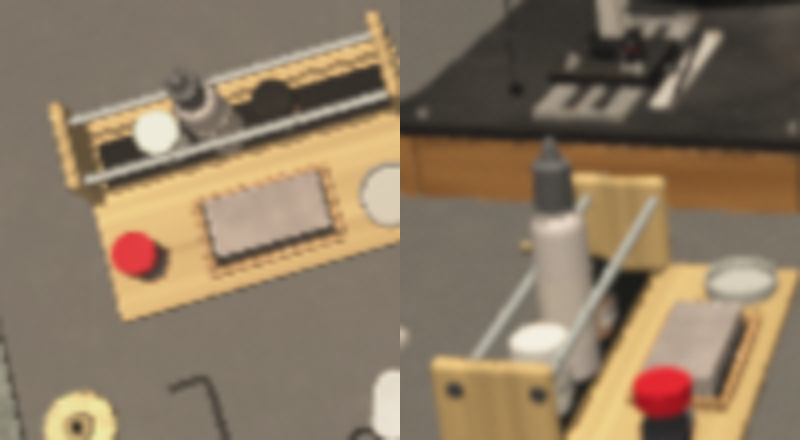

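```bash
python3 - <<'E'
from h import *
a=cv2.imread("pics/topE.png");h=cv2.cvtColor(cv2.resize(a[165:205,240:285],None,fx=8,fy=8,interpolation=cv2.INTER_CUBIC),cv2.COLOR_BGR2HSV)
m=((h[:,:,1]<70)&(h[:,:,2]>95)).astype(np.uint8)
N,l,s,c=cv2.connectedComponentsWithStats(m);i=1+np.argmax(s[1:,4]);print(s[i],c[i])
ct=max(cv2.findContours((l==i).astype(np.uint8),0,1)[0],key=cv2.contourArea)
b=cv2.boxPoints(cv2.minAreaRect(ct));b=(b+.5)/8-.5+[240,165]
for z in (.024,):
    P=np.array([pl("top",q,z) for q in b]);print([cad(p,bed)[:2].round(4).tolist() for p in P],cad(P.mean(0),bed).round(4))
# bottle silhouette in side view
B=cv2.imread("pics/sideE.png")
for y in (222,226,230,234):print(y,edges(B,y,236,264).round(2))
L=np.array([.587,.2072,0]);print(proj("side",[L+.0033*cx+.0113*cy+[0,0,z] for z in (.146,.099,.008)]).round(1).tolist(), "tip seen",(210+548/4,165+140/4))
E
```

```text
[   51   107   251   170 27400] [173.93109489 191.81025547]
[[0.0221, 0.0412], [0.0226, -0.0408], [-0.0192, -0.0416], [-0.0196, 0.0398]] [ 0.0015 -0.0004  0.016 ]
222 [242.88 253.95]
226 [243.69 254.59]
230 [261.3  256.93]
234 [259.78 263.37]
[[245.4, 199.1], [247.8, 219.2], [252.0, 255.6]] tip seen (347.0, 200.0)
```

Request:
carry_out --moves '[0.15,0,0,-0.02,0,0,0,0.15,0,0,0,0,0,0,0.15,0,0,0,0,0,0,0.15,0,0,0,0,0,0,0.15,0,0,0,0,0,0]'

```text
clock: 27.62
tcp_pos: [0.4987, -0.121, 0.2647]
orientation: [0.003, 0.99, 0.142, 0.011]
wrist_force: [0.2, 0.5, -0.3]
finger_gap: 0.0496
```

```bash
python3 - <<'E'
from h import *
st();print(env.hand_in())
E
```

```text
t 27.62 p [ 0.4987 -0.121   0.2647] jawaz 16.4 z [ 0.022 -0.002 -1.   ] F [ 0.2  0.5 -0.3] gap 0.0496 j [-0.4   0.17 -0.09  1.29  0.01  0.89]
the job is handed in; nothing more can be done
None
```

The job is done and handed in at about 27.6 s of the 64 s allowed; the hand-in gave no verdict.

**What I did:**
- **Slide:** I pushed it 92 mm to its stop and pulled it back against its home stop.
- **Bottle:** I picked it up by the cap, turned it upright, lowered it between the rods and jars, and released it.
- **Stone:** I gripped it on the ledge, turned it about 90° and set it in the bed.

**Last checks:**
- **Bottle and jars:** the final picture shows the bottle upright in its lane between the two jars, leaning about 1.5° at most. The jars, dish and red-capped jar look undisturbed.
- **Stone:** it lies along the bed, centred within about 2 mm in the top view. I judged it flat from the release height and the low forces while lowering, not from a direct tilt measurement.
- **Slide and stack:** I did not look at them again at the end because the arm hid them. Home rests on the measured travel (within 0.3 mm of the start) and 30 N against the stop. I did not measure the heights of the dropped stack.

**What disagreed:**
- The top camera put things about 3 mm off the arm's own readings and the side view. I corrected for this before placing the bottle and the stone.
- Joint 3 read -1.03 rad, its lower limit, as I backed away from the bottle.

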